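Make up two changeover kits for the filling machine

ROBOT

A 6-joint arm with a two-finger parallel gripper is mounted at the origin on the work surface. World frame = base frame: x ahead of the robot, y to its left, z up, the work surface at z = 0. Lengths are in m, angles in degrees, forces in N, time in s.
With the tool pointing down it reaches from about 0.4 to 0.825 m from the base axis. Payload 7 kg.
Tool frame: the origin (TCP) lies midway between the tips of the shut fingers; the grasp point (between the pads) lies 19 mm behind it; z points along the fingers, y is the line along which they close (so a half turn about z gives the same grasp; the last joint's range is limited). The gripper opens to 88 mm and grips with 3 to 60 N. Pads are 19 mm wide; open, the fingers measure 130 mm over their backs; the gripper's body (78 mm by 193 mm) begins 47 mm behind the grasp point.
Start: joints at [-60.842, 20.546, 0.682, 0, -70.136, -16.507], TCP at [0.148, -0.659, 0.227] pointing down, gripper open.
Joint ranges: [-176.03, 176.03], [-82.01, 121.73], [-58.28, 71.71], [-173.87, 95.51], [-174.79, -0.11], [-173.66, 173.66]. Speed limits (degrees/s): [136.94, 136.94, 172.46, 180, 180, 180].

INTERFACE

Orientations are given as [roll, pitch, yaw] about the fixed x, y, z axes, in that order (R = Rz(yaw) Ry(pitch) Rx(roll)).
In Python, from plant import ctrl gives the robot as it stands. The module is installed in compiled form; this text tells all that it offers.
- The arm moves only by the tool play_rows, never from a script. Its argument "commands" is a list that holds one entry, the list of rows, each a list of 7 numbers: the turn, a rotation vector about the tool's x, y, z in rad, then the shift along the tool's x, y, z in cm, then the finger opening in cm, from 0 to 8.76. In form: [[[ax, ay, az, x, y, z, grip], ...]]. A call has 1 to 8 rows; each row is the pose to reach, as a shift and turn from the pose commanded when the call began, along the tool's axes at that moment; what a row does not reach only later rows make up. A row lasts 1/12 s, in which the tool goes at most 41.7 mm and 7.16 degrees, less where a joint would pass 70% of its speed; a pose out of reach is approached as far as the arm can. A call with a gripper value outside its range is refused whole. The fingers move at their own pace and stop on an object; the grip force is fixed at half the most. Time passes only in rows, so rows that repeat a pose let the fingers close. It gives the time, the measured TCP pose, the force, the opening and the grip force at its end, in the units of the state.
- ctrl.get_obs(): the state, without advancing time (a new reading comes with each control period).
- ctrl.snapshot(name): name is "side" or "top" or "wrist"; returns a dict with "color" (384x512x3 uint8, red, green, blue), "camera_matrix" (3x3 intrinsics, pixels), "origin" and "rotation" of the camera in the world; the wrist camera has in their place "hand_eye" (4x4, takes a point from camera to tool coordinates, whose origin is the TCP and whose axes are the flange's). Camera axes: x right, y down, z forward; pixel columns grow to the right and rows downward; lengths in m; the calibration is good to about 2 mm. The wrist camera is an equidistant fisheye: a pixel r from the principal point sees the ray r / f radians off the axis. A picture is of the moment at which its call begins: read the wrist's pose just before it. There is no depth.
- ctrl.close_job(): hands the job in; it is judged then, once.
Trained networks look in a picture, given as the dict that the camera call returned (one of the last four; its "shot" number tells which), for a name from the list of things; names that differ only in an ending like _2 or _b are one class to them, and where a whole thing is asked for, a point or a joint stands for the part that bears it (a point fixed in the world has none). Each returns a list of dicts, best first, with "conf" (0 to 1); they miss things now and then, are a little off and sometimes report something else, mostly with a low value. They report only what shows in the picture. A call takes as long as a camera call. They do not tell look-alikes from the thing itself.
- ctrl.find_in(picture, name): "bbox" ([left, top, width, height] in pixels, round what is visible of it).
The state is a dict: "clock": time; "joint_pos": joint angles; "qvel": joint speeds; "tau": joint torques, N m; "tool_pos": TCP position; "orientation": TCP orientation; "force": force on the tool from outside, world axes, zero at the start; "moment": the same for the moment, N m; "opening": finger opening in m; "gripper_force": force on a finger pad.
Only numpy, scipy, OpenCV 4.12 (cv2) and the standard library are available. Lean on these libraries where they do the work, as an engineer would, in place of code of your own. Each camera call takes 0.05 s, during which the arm holds its last target. There are 200 camera calls.

TASK

Make up the two changeover kits from the stock on the dark mat: the square tray gets the tall slim nozzle, the piston and the square cutter; the round pan gets the short wide nozzle and the big round cutter. Stand each part upright and flat on the floor of its tray and leave the small round cutter standing where it is.

Things in the scene. Friction and masses are not known exactly. Their poses are not given: they have to be found in the camera images.
- square_tray: Square dark steel kit tray, fixed, 190 x 190 mm outside, 182 x 182 mm inside, floor 4 mm thick, rim only 14 mm high (from the table). It lies left or right of the stock, turned up to 0.3 rad. Origin: centre of its underside, on the table; x and y run parallel to its sides, z up.
- round_pan: Round dark steel kit pan, fixed, 200 mm across outside, 192 mm inside, floor 4 mm thick, rim only 14 mm high (from the table). It lies on the other side of the stock from the square tray. Origin: centre of its underside, on the table; z up.
- tall_nozzle: Tall slim filling nozzle, white plastic, loose, 56 to 112 g: foot flange 46 mm across and 8 mm high, then a straight round barrel 34 mm across up to 46 mm, then a cone to a 14 mm tip with a small (9 mm) dark bore at 76 mm. Grip the barrel. Origin: centre of the underside; z is its axis, up; starts upright on the table.
- short_nozzle: Short wide filling nozzle, white plastic, loose, 63 to 126 g: foot flange 54 mm across and 8 mm high, then a straight round barrel 46 mm across up to 40 mm, narrowing to a 38 mm mouth with a wide (30 mm) dark bore at 48 mm. Grip the barrel. Origin: centre of the underside; z is its axis, up; starts upright on the table.
- piston: Piston, loose, 105 to 210 g: white plastic disc 52 mm across and 16 mm high with a dark seal round it, and a steel stem 22 mm across standing up from its centre to 66 mm. Grip the stem. Origin: centre of the underside; z is its axis, up; starts upright on the table.
- big_cutter: Big round pastry cutter, loose: thin steel ring open at both ends, 60 mm outside, 54 mm inside, 40 mm high, 49 to 98 g. Can be gripped across its outside. Origin: centre of the underside; z is its axis, up; starts upright on the table.
- small_cutter: Small round pastry cutter, loose: thin steel ring open at both ends, 40 mm outside, 34 mm inside, 40 mm high, 35 to 70 g. Belongs to neither kit. Among the stock on the mat (0.6 mm thick) stand three other small things under 60 mm tall; each part has 35 mm clear round it. Origin: centre of the underside; z is its axis, up; starts upright on the table.
- square_cutter: Square pastry cutter, loose: thin steel square frame open at both ends, 46 x 46 mm outside, walls 3 mm, 40 mm high, 49 to 98 g. Grip it across two facing sides. x and y are square to its sides; turned up to 0.75 rad. Origin: centre of the underside; z is its axis, up; starts upright on the table.
Mind the look-alikes: they are no part of the job. What is shaped like the square_cutter but purple is not meant. Leave any red look-alike of the short_nozzle alone.

How it is judged:
By the outcome, as a careful person would: the job done as asked, in the order asked, and still so for the second after the job is handed in, with the robot touching nothing.
It also fails if it takes over 112 s, if anything falls off the work surface, if the arm or the gripper's body presses on something with over 40 N, if the wrist force passes 120 N, or if a joint passes its speed limit or range.

## Working session

There is one attempt and no reset: what is moved stays moved. The work goes in short steps, Python scripts to look and compute and a tool call to move; the robot and the scene stay as the last step left them, time stands still between calls to the robot, and variables do not carry over. Pictures are saved under pics/ and viewed, at most 14 in all, crops included, and the job is handed in when it is done.

Besides the shell and the picture viewer there is one more tool, called by a JSON object that holds its "fn" and its "kwargs". play_rows: Moves the arm, as the interface text tells. Its arguments: {"type":"object","properties":{"commands":{"type":"array","items":{"type":"array","items":{"type":"array","items":{"type":"number"}}}}},"required":["commands"]}

```bash
mkdir -p pics
cat > h.py <<'E'
import numpy as np, cv2
from plant import ctrl
def snap(n,f):
    s=ctrl.snapshot(n); cv2.imwrite('pics/'+f,s['color'][:,:,::-1]); return s
def px2w(s,u,v,z):
    K=np.array(s['camera_matrix']);R=np.array(s['rotation']);o=np.array(s['origin'])
    d=R@np.linalg.solve(K,[u,v,1.]); return o+d*(z-o[2])/d[2]
def w2px(s,p):
    K=np.array(s['camera_matrix']);R=np.array(s['rotation']);o=np.array(s['origin'])
    q=K@(R.T@(np.array(p)-o)); return q[:2]/q[2]
E
python3 - <<'E'
from h import *
o=ctrl.get_obs(); print(o)
s=snap('top','top1.png'); print(s['camera_matrix'],s['origin'],s['rotation'])
for n in ['square_tray','round_pan','tall_nozzle','short_nozzle','piston','big_cutter','small_cutter','square_cutter']:
    print(n,[(d['bbox'],round(d['conf'],2)) for d in ctrl.find_in(s,n)])
t=snap('side','side1.png'); print(t['origin'],t['rotation'])
E
```

```text
{'clock': 0.0, 'joint_pos': array([-6.08420421e+01,  2.05909151e+01,  6.32498112e-01, -2.07354096e-02,
       -7.01390308e+01, -1.65071575e+01]), 'qvel': array([ 0.00530097, -0.07186437,  0.04763656,  0.05949345,  0.03000633,
        0.04611912]), 'tau': array([-8.01509232e-04, -5.82721961e+01,  2.93053329e+01,  6.99730217e+00,
        6.93382550e-03, -2.18655096e-04]), 'tool_pos': array([ 0.14768647, -0.65810841,  0.22561697]), 'orientation': array([ 1.79901030e+02, -9.00190332e-03, -1.67356253e+02]), 'force': array([ 0.2862674 , -0.88672315,  0.12961141]), 'moment': array([-0.00988128, -0.05634426,  0.00528731]), 'gripper_force': 0.0, 'opening': 0.08754200510419231}
[[468.20235321   0.         261.75356655]
 [  0.         468.20235321 196.41759795]
 [  0.           0.           1.        ]] [ 0.39634622 -0.00684867  1.16050649] [-174.00772543    1.39426845  -91.35729226]
square_tray [([93.0, 149.3, 88.4, 92.3], 0.78)]
round_pan [([359.0, 152.4, 83.0, 77.3], 0.98)]
tall_nozzle [([254.8, 119.5, 24.1, 22.4], 0.68)]
short_nozzle [([207.8, 256.6, 28.4, 21.7], 0.81), ([213.4, 222.0, 18.0, 20.5], 0.69), ([299.2, 115.3, 24.5, 24.2], 0.16)]
piston [([257.6, 213.1, 23.0, 26.8], 0.84)]
big_cutter [([297.1, 116.2, 26.4, 19.8], 0.79)]
small_cutter []
square_cutter [([364.8, 106.6, 23.3, 29.3], 0.76), ([307.6, 247.8, 26.7, 28.8], 0.61), ([303.5, 166.2, 26.7, 27.2], 0.54)]
[0.25635156 0.91830174 0.72886053] [-126.24296337    0.39083762 -165.31272944]
```

View pics/top1.png

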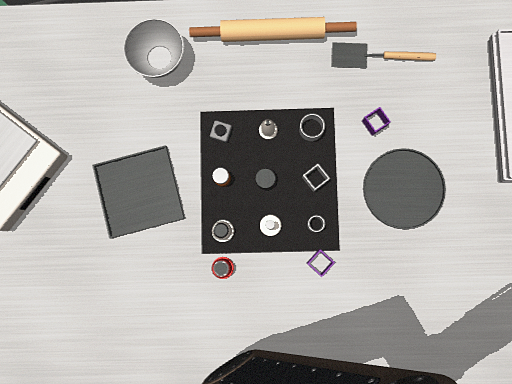

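View pics/side1.png

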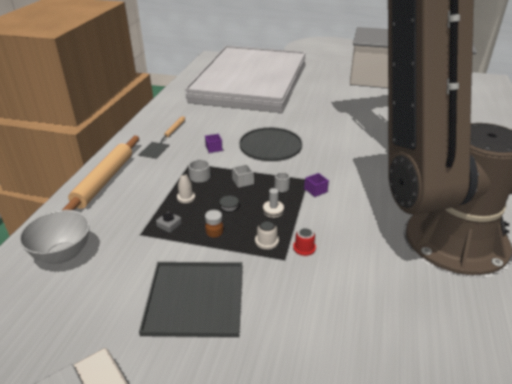

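The top view gives the following.
- **Parts:** tall nozzle (268,129), big cutter (312,127), square cutter (316,177), short nozzle (222,231), piston (270,226) and small cutter (316,224).
- **Could be taken for these:** for the short nozzle, the red one at (222,268) and the white/brown bottle at (221,177). For the square cutter, the purple frames at (376,122) and (320,263) and the grey block at (221,130). For the big cutter, the small cutter at (316,224).
- **Trays:** square tray at (139,192) and round pan at (404,188).

Next I fit model silhouettes and check the result in a crop.

```bash
cat >> h.py <<'E'
from scipy.spatial.transform import Rotation as Ro
_s=ctrl.snapshot
class _C: pass
def fixrot(s):
    if 'rotation' in s and np.ndim(s['rotation'])==1: s['rotation']=Ro.from_euler('xyz',s['rotation'],degrees=True).as_matrix()
    return s
def circ(r,z,n=48):
    a=np.linspace(0,2*np.pi,n,False); return np.c_[r*np.cos(a),r*np.sin(a),0*a+z]
MODEL={'tall_nozzle':np.r_[circ(.023,0),circ(.023,.008),circ(.017,.046),circ(.007,.076)],
'short_nozzle':np.r_[circ(.027,0),circ(.027,.008),circ(.023,.04),circ(.019,.048)],
'piston':np.r_[circ(.026,0.0),circ(.026,.016),circ(.011,.066)],
'big_cutter':np.r_[circ(.03,0),circ(.03,.04)],'small_cutter':np.r_[circ(.02,0),circ(.02,.04)],
'square_cutter':np.array([[a,b,c] for a in(-.023,.023) for b in(-.023,.023) for c in(0,.04)]),
'round_pan':circ(.1,.014)
,'square_tray':np.array([[a,b,.014] for a in(-.095,.095) for b in(-.095,.095)])}
def pred(s,n,x,y,yaw=0,z0=.0006):
    P=MODEL[n]@Ro.from_euler('z',yaw).as_matrix().T+[x,y,z0]
    return cv2.convexHull(np.array([w2px(s,p) for p in P],np.float32))
def cen(h):
    m=cv2.moments(h); return np.array([m['m10'],m['m01']])/m['m00']
def fitn(s,n,mask,yaws=(0,),z0=.0006):
    pts=cv2.findNonZero(mask).astype(np.float32); 
    # fit by mask IoU at 8x, maximise over x,y,yaw
    from scipy.optimize import minimize
    cnt=cv2.convexHull(pts); x,y=px2w(s,*cen(cnt),.02)[:2]
    l,t,w,h=cv2.boundingRect(cnt); l-=10;t-=10;w+=20;h+=20;k=8 if w<80 else 3
    M=np.zeros((h*k,w*k),np.uint8); src=mask[t:t+h,l:l+w]
    M=cv2.resize(cv2.drawContours(np.zeros_like(src),[(cnt-[l,t]).astype(int)],-1,255,-1),None,fx=k,fy=k,interpolation=cv2.INTER_LINEAR)>127
    def cost(p):
        H=((pred(s,n,p[0]/100,p[1]/100,p[2]/10,z0)-[l,t]+.5)*k).round().astype(int)
        A=cv2.drawContours(np.zeros(M.shape,np.uint8),[H],-1,1,-1)>0
        return 1-(A&M).sum()/(A|M).sum()
    best=min((minimize(cost,[x*100,y*100,a*10],method='Nelder-Mead',options=dict(initial_simplex=np.array([[x*100,y*100,a*10],[x*100+1,y*100,a*10],[x*100,y*100+1,a*10],[x*100,y*100,a*10+1]]))) for a in yaws),key=lambda r:r.fun)
    return best.x/[100,100,10],best.fun
E
python3 - <<'E'
from h import *
s=fixrot(snap('top','top2.png')); I=s['color']; g=I.max(2)
print('mat',g[160,290],g[240,245],'tray',I[192,139],'pan',I[188,404],'table',I[280,150])
big=cv2.resize(I[85:285,170:400],None,fx=3,fy=3,interpolation=cv2.INTER_CUBIC)[:,:,::-1].copy()
for n,(u,v) in dict(tall_nozzle=(268,129),big_cutter=(312,127),square_cutter=(316,177),short_nozzle=(222,231),piston=(270,226),small_cutter=(316,224)).items():
    W=np.zeros_like(g);W[v-20:v+20 if v<200 else v+19,u-19:u+20]=255
    m=((g>75)&(W>0)).astype(np.uint8)*255
    c,lab,st,ce=cv2.connectedComponentsWithStats(m); 
    for i in range(1,c):
        if st[i,4]<25 or (st[i,1]+st[i,3]>v+17): m[lab==i]=0
    p,e=fitn(s,n,m,np.arange(-.7,.75,.3) if n=='square_cutter' else (0,)); print(n,p.round(4),round(e,3))
    cv2.polylines(big,[((pred(s,n,*p)-[170,85]+.5)*3).astype(int)],True,(0,255,0),1)
for n,(u,v) in dict(square_tray=(139,192),round_pan=(404,188)).items():
    W=np.zeros_like(g);W[v-60:v+60,u-60:u+60]=255; 
    if u<200: W[:,198:]=0
    m=((g<115)&(W>0)).astype(np.uint8)*255
    c,lab,st,ce=cv2.connectedComponentsWithStats(m); m[lab!=lab[v,u]]=0
    p,e=fitn(s,n,m,(-.25,0,.25) if u<200 else (0,),0); print(n,p.round(4),round(e,3))
cv2.imwrite('pics/crop2.png',big)
E
```

```text
mat 51 42 tray [104 104 101] pan [90 92 92] table [222 221 218]
tall_nozzle [ 0.7073  0.0039 -0.027 ] 0.585
big_cutter [ 0.7014 -0.1094  0.0066] 0.416
square_cutter [ 0.5615 -0.1144 -0.9532] 0.073
short_nozzle [0.4362 0.1175 0.0385] 0.045
piston [ 0.4474 -0.0005  0.049 ] 0.062
small_cutter [ 0.448  -0.1116  0.1156] 0.056
square_tray [0.5387 0.3243 0.2466] 0.033
round_pan [ 0.5288 -0.3297  0.0437] 0.01
```

View pics/crop2.png

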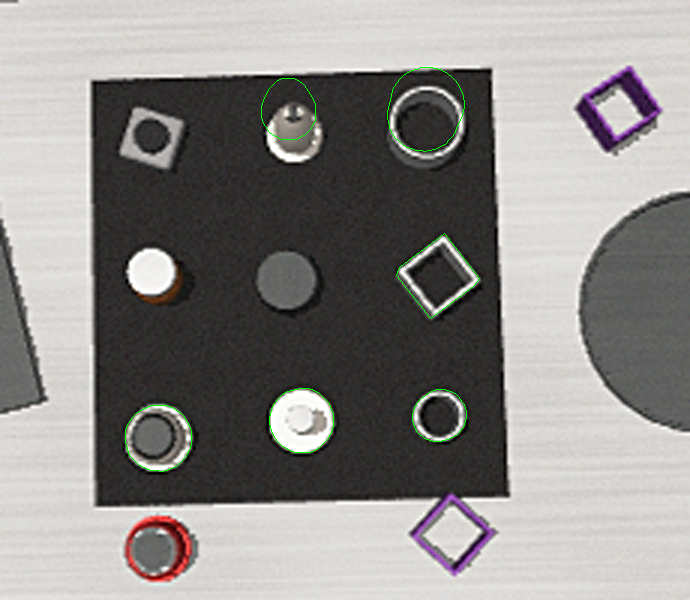

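The crop shows the right parts: white tall nozzle at crop (293,130), piston (300,420), short nozzle (158,437), steel square frame (438,277) and big ring (426,122). The two far fits picked up the table edge, so I redo them with a tighter window and plan the tool moves.

```bash
cat >> h.py <<'E'
def move(xyz,yaw_close=None,slant=0):
    """shift (cm) in tool axes + turn about tool z needed to reach xyz with y-closing axis at yaw_close (deg, mod 180)"""
    o=ctrl.get_obs(); R=Ro.from_euler('xyz',o['orientation'],degrees=True)
    return R.inv().apply(np.array(xyz)-o['tool_pos'])*100
E
python3 - <<'E'
from h import *
s=fixrot(ctrl.snapshot('top')); I=s['color']; g=I.max(2)
MODEL['big_cutter']=circ(.03,.04)
for n,(u,v),th in [('tall_nozzle',(268,129),75),('big_cutter',(312,127),110),('square_cutter',(316,177),75)]:
    m=np.zeros_like(g); m[v-15:v+20,u-17:u+17]=(g>th)[v-15:v+20,u-17:u+17]*255
    c,lab,st,ce=cv2.connectedComponentsWithStats(m); m[lab!=1+np.argmax(st[1:,4])]=0
    p,e=fitn(s,n,m,np.arange(-.7,.75,.3) if n=='square_cutter' else (0,)); print(n,p.round(4),round(e,3))
o=ctrl.get_obs();R=Ro.from_euler('xyz',o['orientation'],degrees=True).as_matrix();print(R.round(3),o['tool_pos'])
w=ctrl.snapshot('wrist'); print(w['camera_matrix'],w['hand_eye'])
E
```

```text
tall_nozzle [ 6.871e-01 -1.000e-04  1.044e-01] 0.059
big_cutter [ 0.6856 -0.1086  0.0647] 0.038
square_cutter [ 0.5607 -0.1144 -0.9769] 0.075
[[-0.976 -0.219 -0.   ]
 [-0.219  0.976  0.   ]
 [ 0.     0.    -1.   ]] [ 0.14780027 -0.65860245  0.22655817]
[[297.31863964   0.         253.77600609]
 [  0.         297.31863964 193.20331058]
 [  0.           0.           1.        ]] [[-3.10736643e-05 -9.69655418e-01 -2.44475704e-01  6.63573066e-02]
 [ 9.99999981e-01  1.74889729e-05 -1.96469179e-04 -1.09189916e-04]
 [ 1.94783033e-04 -2.44475706e-01  9.69655398e-01 -1.57320576e-01]
 [ 0.00000000e+00  0.00000000e+00  0.00000000e+00  1.00000000e+00]]
```

The square and tall nozzle fits are now good. I make the first move toward the tall nozzle and align the tool axes with the world on the way.

{"fn": "play_rows", "kwargs": {"commands": [[[0, 0, 0.2208, -25.6, 20, 0, 8.7], [0, 0, 0.2208, -25.6, 20, 0, 8.7], [0, 0, 0.2208, -25.6, 20, 0, 8.7], [0, 0, 0.2208, -25.6, 20, 0, 8.7], [0, 0, 0.2208, -25.6, 20, 0, 8.7], [0, 0, 0.2208, -25.6, 20, 0, 8.7], [0, 0, 0.2208, -25.6, 20, 0, 8.7], [0, 0, 0.2208, -25.6, 20, 0, 8.7]]]}}

```text
clock: 1.32
tool_pos: [0.3551, -0.4053, 0.227]
orientation: [-180.0, 0.1, -180.0]
force: [1.0, -1.8, 0.1]
opening: 0.087
gripper_force: 0.0
```

{"fn": "play_rows", "kwargs": {"commands": [[[0, 0, 0, -16.6, 20.3, 3, 8.7], [0, 0, 0, -16.6, 20.3, 3, 8.7], [0, 0, 0, -16.6, 20.3, 3, 8.7], [0, 0, 0, -16.6, 20.3, 3, 8.7], [0, 0, 0, -16.6, 20.3, 3, 8.7], [0, 0, 0, -16.6, 20.3, 3, 8.7], [0, 0, 0, -16.6, 20.3, 3, 8.7], [0, 0, 0, -16.6, 20.3, 3, 8.7]]]}}

```text
clock: 1.98
tool_pos: [0.5217, -0.2017, 0.196]
orientation: [180.0, -0.0, -179.8]
force: [-0.0, -1.1, 0.7]
opening: 0.0872
gripper_force: 0.0
```

{"fn": "play_rows", "kwargs": {"commands": [[[0, 0, 0, -16.7, 20.4, 5, 8.7], [0, 0, 0, -16.7, 20.4, 5, 8.7], [0, 0, 0, -16.7, 20.4, 5, 8.7], [0, 0, 0, -16.7, 20.4, 5, 8.7], [0, 0, 0, -16.7, 20.4, 5, 8.7], [0, 0, 0, -16.7, 20.4, 5, 8.7], [0, 0, 0, -16.7, 20.4, 5, 8.7], [0, 0, 0, -16.7, 20.4, 5, 8.7]]]}}

```text
clock: 2.65
tool_pos: [0.6883, 0.0021, 0.1446]
orientation: [-180.0, -0.1, -179.9]
force: [-0.3, -0.7, 0.2]
opening: 0.0869
gripper_force: 0.0
```

```bash
cat >> h.py <<'E'
def wproj(o,w,P):
    K=np.array(w['camera_matrix']);H=np.linalg.inv(np.array(w['hand_eye']))
    R=Ro.from_euler('xyz',o['orientation'],degrees=True)
    q=R.inv().apply(np.atleast_2d(P)-o['tool_pos'])@H[:3,:3].T+H[:3,3]
    th=np.arctan2(np.hypot(q[:,0],q[:,1]),q[:,2]);a=np.arctan2(q[:,1],q[:,0])
    return np.c_[K[0,2]+K[0,0]*th*np.cos(a),K[1,2]+K[1,1]*th*np.sin(a)]
def wview(f,items):
    o=ctrl.get_obs();w=ctrl.snapshot('wrist');I=w['color'][:,:,::-1].copy()
    for n,x,y,yaw,z0 in items:
        P=MODEL[n]@Ro.from_euler('z',yaw).as_matrix().T+[x,y,z0]
        for u in wproj(o,w,P): cv2.circle(I,tuple(int(v) for v in u.round()),0,(0,255,0),-1)
    cv2.imwrite('pics/'+f,I)
E
python3 - <<'E'
from h import *
wview('w1.png',[('tall_nozzle',.6871,0,0,.0006),('big_cutter',.6856,-.1086,0,.0006),('square_cutter',.5607,-.1144,.606,.0006),('piston',.4474,-.0005,0,.0006)])
E
```

```text
(no output)
```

View pics/w1.png

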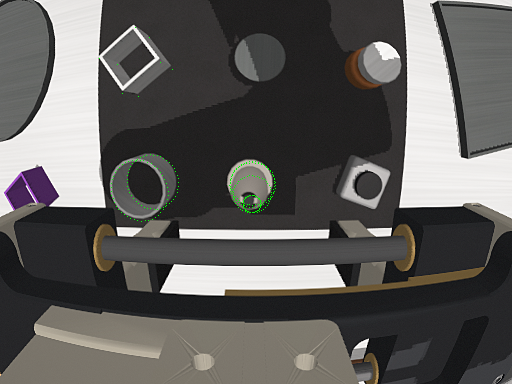

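The wrist view confirms the tall nozzle at (251,186), with the overlay on it to within about 1–2 mm. I descend and grip.

{"fn": "play_rows", "kwargs": {"commands": [[[0, 0, 0, 0, 0, 4, 8.7], [0, 0, 0, 0, 0, 8, 8.7], [0, 0, 0, 0, 0, 11, 8.7], [0, 0, 0, 0, 0, 13, 8.7], [0, 0, 0, 0, 0, 13, 8.7], [0, 0, 0, 0, 0, 13, 4], [0, 0, 0, 0, 0, 13, 2], [0, 0, 0, 0, 0, 13, 2]]]}}

```text
clock: 3.37
tool_pos: [0.6882, -0.0006, 0.0192]
orientation: [180.0, 0.2, 180.0]
force: [0.2, 0.3, 0.9]
opening: 0.0725
gripper_force: 0.0
```

{"fn": "play_rows", "kwargs": {"commands": [[[0, 0, 0, 0, 0, 0, 2], [0, 0, 0, 0, 0, 0, 2], [0, 0, 0, 0, 0, 0, 2], [0, 0, 0, 0, 0, 0, 2]]]}}

```text
clock: 3.7
tool_pos: [0.687, -0.0003, 0.0172]
orientation: [180.0, 0.0, -180.0]
force: [0.9, 0.3, -0.3]
opening: 0.0462
gripper_force: 0.0
```

{"fn": "play_rows", "kwargs": {"commands": [[[0, 0, 0, 0, 0, 0, 2], [0, 0, 0, 0, 0, 0, 2], [0, 0, 0, 0, 0, 0, 2], [0, 0, 0, 0, 0, 0, 2], [0, 0, 0, 0, 0, 0, 2], [0, 0, 0, 0, 0, -3, 2], [0, 0, 0, 0, 0, -7, 2], [0, 0, 0, 0, 0, -10, 2]]]}}

```text
clock: 4.37
tool_pos: [0.6869, -0.0005, 0.1181]
orientation: [-180.0, -0.0, -180.0]
force: [1.1, -0.2, 0.1]
opening: 0.033
gripper_force: 30.0
```

{"fn": "play_rows", "kwargs": {"commands": [[[0, 0, 0, 5.4, 18.8, 0, 2], [0, 0, 0, 5.4, 18.8, 0, 2], [0, 0, 0, 5.4, 18.8, 0, 2], [0, 0, 0, 5.4, 18.8, 0, 2], [0, 0, 0, 5.4, 18.8, 0, 2], [0, 0, 0, 7.6, 26.6, 0, 2], [0, 0, 0, 8.6, 30.1, 0, 2], [0, 0, 0, 8.6, 30.1, 0, 2]]]}}

```text
clock: 5.03
tool_pos: [0.5997, 0.303, 0.1163]
orientation: [180.0, -0.0, -180.0]
force: [1.3, -0.0, -0.6]
opening: 0.0335
gripper_force: 30.0
```

{"fn": "play_rows", "kwargs": {"commands": [[[0, 0, 0, 1, 3.5, 0, 2], [0, 0, 0, 2.2, 7.5, 0, 2], [0, 0, 0, 2.2, 7.5, 0, 2], [0, 0, 0, 2.2, 7.5, 3, 2], [0, 0, 0, 2.2, 7.5, 6, 2], [0, 0, 0, 2.2, 7.5, 8, 2], [0, 0, 0, 2.2, 7.5, 8.6, 2], [0, 0, 0, 2.2, 7.5, 8.6, 2]]]}}

```text
clock: 5.7
tool_pos: [0.5778, 0.3746, 0.0283]
orientation: [-179.8, -0.2, 180.0]
force: [0.1, 0.2, 0.2]
opening: 0.033
gripper_force: 30.0
```

{"fn": "play_rows", "kwargs": {"commands": [[[0, 0, 0, 0, 0, 0, 2], [0, 0, 0, 0, 0, 0.5, 2], [0, 0, 0, 0, 0, 0.8, 2], [0, 0, 0, 0, 0, 1, 2], [0, 0, 0, 0, 0, 1, 2], [0, 0, 0, 0, 0, 1, 2]]]}}

```text
clock: 6.2
tool_pos: [0.5789, 0.3757, 0.0209]
orientation: [180.0, 0.0, 180.0]
force: [0.1, -0.1, -1.3]
opening: 0.0333
gripper_force: 30.0
```

{"fn": "play_rows", "kwargs": {"commands": [[[0, 0, 0, 0, 0, 0.05, 4], [0, 0, 0, 0, 0, 0.05, 5], [0, 0, 0, 0, 0, 0.05, 6.5], [0, 0, 0, 0, 0, 0.05, 6.5], [0, 0, 0, 0, 0, 0.05, 6.5], [0, 0, 0, 0, 0, -2, 6.5], [0, 0, 0, 0, 0, -6, 6.5], [0, 0, 0, 0, 0, -10, 6.5]]]}}

```text
clock: 6.87
tool_pos: [0.5779, 0.3747, 0.12]
orientation: [-179.8, -0.2, 180.0]
force: [1.3, 1.4, 1.5]
opening: 0.0648
gripper_force: 0.0
```

{"fn": "play_rows", "kwargs": {"commands": [[[0, 0, 0, 10.4, -29.6, 0, 6.5], [0, 0, 0, 10.4, -29.6, 0, 6.5], [0, 0, 0, 10.4, -29.6, 0, 6.5], [0, 0, 0, 10.4, -29.6, 0, 6.5], [0, 0, 0, 10.4, -29.6, 0, 6.5], [0, 0, 0, 10.4, -29.6, 0, 6.5], [0, 0, 0, 10.4, -29.6, 0, 6.5], [0, 0, 0, 10.4, -29.6, 0, 6.5]]]}}

```text
clock: 7.53
tool_pos: [0.4723, 0.0763, 0.1206]
orientation: [-180.0, -0.0, 179.9]
force: [0.1, 0.2, 0.3]
opening: 0.0648
gripper_force: 0.0
```

{"fn": "play_rows", "kwargs": {"commands": [[[0, 0, 0, 2.8, -8, 0, 6.5], [0, 0, 0, 2.8, -8, 0, 6.5], [0, 0, 0, 2.8, -8, 0, 6.5], [0, 0, 0, 2.8, -8, 0, 6.5], [0, 0, 0, 2.8, -8, 4, 6.5], [0, 0, 0, 2.8, -8, 8, 6.5], [0, 0, 0, 2.8, -8, 9.8, 6.5], [0, 0, 0, 2.8, -8, 9.8, 6.5]]]}}

```text
clock: 8.2
tool_pos: [0.4446, -0.0007, 0.0192]
orientation: [-179.9, -0.3, -180.0]
force: [-0.4, -0.3, 0.5]
opening: 0.0651
gripper_force: 0.0
```

{"fn": "play_rows", "kwargs": {"commands": [[[0, 0, 0, 0, 0, 0, 5], [0, 0, 0, 0, 0, 0, 4], [0, 0, 0, 0, 0, 0, 1], [0, 0, 0, 0, 0, 0, 1], [0, 0, 0, 0, 0, 0, 1], [0, 0, 0, 0, 0, 0, 1], [0, 0, 0, 0, 0, 0, 1], [0, 0, 0, 0, 0, 0, 1]]]}}

```text
clock: 8.87
tool_pos: [0.447, -0.0003, 0.023]
orientation: [180.0, 0.0, -180.0]
force: [-0.7, 0.4, 5.8]
opening: 0.0214
gripper_force: 30.0
```

{"fn": "play_rows", "kwargs": {"commands": [[[0, 0, 0, 0, 0, 0, 1], [0, 0, 0, 0, 0, -1, 1], [0, 0, 0, 0, 0, -3, 1], [0, 0, 0, 0, 0, -6, 1], [0, 0, 0, 0, 0, -9.8, 1], [0, 0, 0, 0, 0, -9.8, 1], [0, 0, 0, 0, 0, -9.8, 1]]]}}

```text
clock: 9.45
tool_pos: [0.4481, 0.0002, 0.1224]
orientation: [179.9, 0.3, 180.0]
force: [-0.6, -0.1, -2.5]
opening: 0.0217
gripper_force: 30.0
```

{"fn": "play_rows", "kwargs": {"commands": [[[0, 0, 0, -1, 3, 0, 1], [0, 0, 0, -2.4, 6.7, 0, 1], [0, 0, 0, -3.7, 10.5, 0, 1], [0, 0, 0, -5.1, 14.2, 0, 1], [0, 0, 0, -6.5, 18, 0, 1], [0, 0, 0, -7.8, 21.7, 0, 1], [0, 0, 0, -9.2, 25.5, 0, 1], [0, 0, 0, -10.2, 28.4, 0, 1]]]}}

```text
clock: 10.12
tool_pos: [0.5489, 0.286, 0.1184]
orientation: [-179.9, -0.1, -180.0]
force: [-0.1, -1.0, -1.6]
opening: 0.0215
gripper_force: 30.0
```

{"fn": "play_rows", "kwargs": {"commands": [[[0, 0, 0, 0, 0, 0, 1], [0, 0, 0, 0, 0, 3, 1], [0, 0, 0, 0, 0, 6, 1], [0, 0, 0, 0, 0, 8, 1], [0, 0, 0, 0, 0, 8.5, 1], [0, 0, 0, 0, 0, 8.5, 1], [0, 0, 0, 0, 0, 8.9, 1], [0, 0, 0, 0, 0, 9.2, 1]]]}}

```text
clock: 10.78
tool_pos: [0.5496, 0.2842, 0.0295]
orientation: [179.9, 0.1, -180.0]
force: [0.1, -1.2, -0.6]
opening: 0.0217
gripper_force: 30.0
```

{"fn": "play_rows", "kwargs": {"commands": [[[0, 0, 0, 0, 0, 0.1, 1], [0, 0, 0, 0, 0, 0.2, 1], [0, 0, 0, 0, 0, 0.2, 1], [0, 0, 0, 0, 0, 0.2, 1], [0, 0, 0, 0, 0, 0.2, 1]]]}}

```text
clock: 11.2
tool_pos: [0.549, 0.2838, 0.0271]
orientation: [180.0, 0.0, -180.0]
force: [-1.1, 0.1, 0.3]
opening: 0.0215
gripper_force: 30.0
```

{"fn": "play_rows", "kwargs": {"commands": [[[0, 0, 0, 0, 0, 0, 3], [0, 0, 0, 0, 0, 0, 4], [0, 0, 0, 0, 0, 0, 5], [0, 0, 0, 0, 0, 0, 5], [0, 0, 0, 0, 0, 0, 5], [0, 0, 0, 0, 0, -3, 5], [0, 0, 0, 0, 0, -6, 5], [0, 0, 0, 0, 0, -9.4, 5]]]}}

```text
clock: 11.87
tool_pos: [0.5481, 0.283, 0.1205]
orientation: [-179.9, -0.1, 180.0]
force: [0.5, 0.6, 0.5]
opening: 0.05
gripper_force: 0.0
```

Run:
```python
from h import *
s=snap('side','side2.png'); t=fixrot(snap('top','top3.png'))
a=s['color'][120:340,120:340];b=t['color'][90:270,85:340]
a=cv2.resize(a,(540,540));b=cv2.resize(b,None,fx=2,fy=2)
c=np.zeros((540,1050,3),np.uint8);c[:,:540]=a;c[:b.shape[0],540:540+510]=b[:,:510]
cv2.imwrite('pics/c3.png',cv2.resize(c,(800,411))[:,:,::-1])
```

```text
(no output)
```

View pics/c3.png

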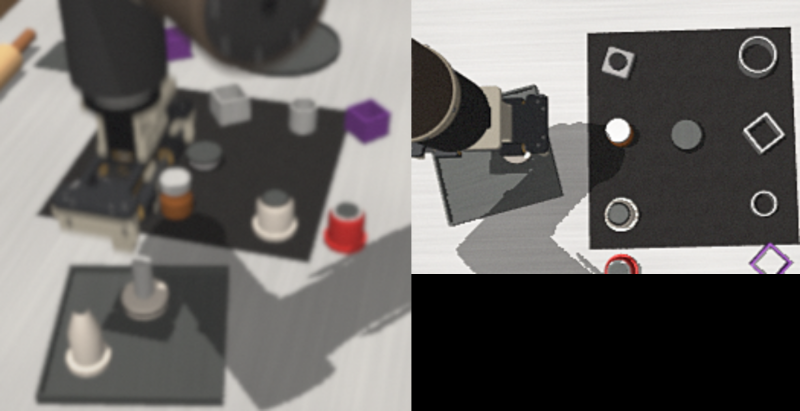

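The side view shows the tall nozzle and the piston upright in the square tray. Next is the square cutter.

{"fn": "play_rows", "kwargs": {"commands": [[[0, 0, 0, -1, -30, 0, 8.7], [0, 0, 0, -1, -30, 0, 8.7], [0, 0, 0, -1, -30, 0, 8.7], [0, 0, 0, -1, -30, 0, 8.7], [0, 0, 0, -1, -30, 0, 8.7], [0, 0, 0, -1, -30, 0, 8.7], [0, 0, 0, -1, -30, 0, 8.7], [0, 0, 0, -1, -30, 0, 8.7]]]}}

```text
clock: 12.63
tool_pos: [0.558, -0.021, 0.1205]
orientation: [-180.0, -0.0, 179.8]
force: [0.1, 0.7, 0.5]
opening: 0.0869
gripper_force: 0.0
```

{"fn": "play_rows", "kwargs": {"commands": [[[0, 0, -0.12, -0.2, -3, 0, 8.7], [0, 0, -0.24, -0.2, -6, 0, 8.7], [0, 0, -0.36, -0.2, -9.8, 0, 8.7], [0, 0, -0.48, -0.2, -9.8, 0, 8.7], [0, 0, -0.606, -0.2, -9.8, 0, 8.7], [0, 0, -0.606, -0.2, -9.8, 2, 8.7], [0, 0, -0.606, -0.2, -9.8, 4, 8.7], [0, 0, -0.606, -0.2, -9.8, 4, 8.7]]]}}

```text
clock: 13.3
tool_pos: [0.5584, -0.1144, 0.0772]
orientation: [179.8, -0.2, -145.4]
force: [-1.9, 0.6, -0.3]
opening: 0.0871
gripper_force: 0.0
```

Run:
```python
from h import *
o=ctrl.get_obs();print(o['tool_pos'],o['orientation'])
a=np.linspace(-.023,.023,30)
MODEL['square_cutter']=np.array([[p*s if i else t,t if i else p*s,.04] for i in(0,1) for s in(-1,1) for p in(.023,) for t in a])
wview('w2.png',[('square_cutter',.5607,-.1144,.606,.0006),('big_cutter',.6856,-.1086,0,.0006)])
```

```text
[ 0.55843113 -0.11442489  0.07720063] [ 179.81817202   -0.23183455 -145.35186409]
```

View pics/w2.png

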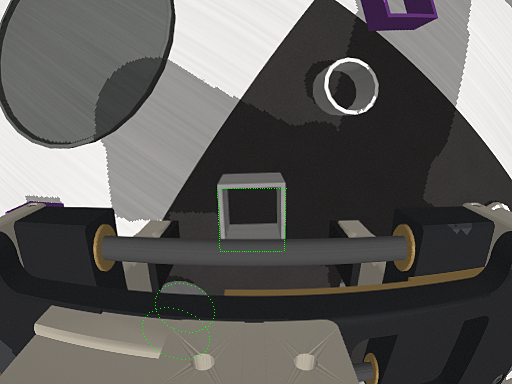

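The steel frame at (252,210) is square to the fingers and the overlay matches its rim. I descend, close and lift.

{"fn": "play_rows", "kwargs": {"commands": [[[0, 0, 0, 0, 0, 2, 8.7], [0, 0, 0, 0, 0, 5, 8.7], [0, 0, 0, 0, 0, 6.6, 8.7], [0, 0, 0, 0, 0, 6.6, 7], [0, 0, 0, 0, 0, 6.6, 4], [0, 0, 0, 0, 0, 6.6, 3], [0, 0, 0, 0, 0, 6.6, 3], [0, 0, 0, 0, 0, 6.6, 3]]]}}

```text
clock: 14.02
tool_pos: [0.5619, -0.1143, 0.0161]
orientation: [-179.9, 0.1, -145.3]
force: [-0.2, 1.6, 0.6]
opening: 0.0595
gripper_force: 0.0
```

{"fn": "play_rows", "kwargs": {"commands": [[[0, 0, 0, 0, 0, 0, 3], [0, 0, 0, 0, 0, 0, 3], [0, 0, 0, 0, 0, 0, 3], [0, 0, 0, 0, 0, 0, 3], [0, 0, 0, 0, 0, 0, 3], [0, 0, 0, 0, 0, -3, 3], [0, 0, 0, 0, 0, -7, 3], [0, 0, 0, 0, 0, -10.6, 3]]]}}

```text
clock: 14.68
tool_pos: [0.5601, -0.1145, 0.1215]
orientation: [179.9, -0.1, -145.3]
force: [2.8, 0.1, -1.3]
opening: 0.046
gripper_force: 29.8
```

{"fn": "play_rows", "kwargs": {"commands": [[[0, 0, 0.1, 0, 0, 0, 3], [0, 0, 0.2, 0, 0, 0, 3], [0, 0, 0.3, 0, 0, 0, 3], [0, 0, 0.4, 0, 0, 0, 3], [0, 0, 0.5, 0, 0, 0, 3], [0, 0, 0.606, 0, 0, 0, 3], [0, 0, 0.606, 0, 0, 0, 3]]]}}

```text
clock: 15.27
tool_pos: [0.5605, -0.1144, 0.1204]
orientation: [180.0, -0.0, 179.7]
force: [-0.1, 0.4, -1.3]
opening: 0.046
gripper_force: 29.8
```

{"fn": "play_rows", "kwargs": {"commands": [[[0, 0, 0, 0.5, 3, 0, 3], [0, 0, 0, 1.1, 6.9, 0, 3], [0, 0, 0, 1.8, 10.8, 0, 3], [0, 0, 0, 2.4, 14.7, 0, 3], [0, 0, 0, 3.1, 18.6, 0, 3], [0, 0, 0, 3.7, 22.5, 0, 3], [0, 0, 0, 4.4, 26.4, 0, 3], [0, 0, 0, 5, 30, 0, 3]]]}}

```text
clock: 15.93
tool_pos: [0.51, 0.1877, 0.1207]
orientation: [180.0, 0.0, -179.8]
force: [1.1, 0.7, -0.7]
opening: 0.046
gripper_force: 29.8
```

{"fn": "play_rows", "kwargs": {"commands": [[[0, 0, 0, 0.6, 3.9, 0, 3], [0, 0, 0, 1.3, 7.8, 0, 3], [0, 0, 0, 2, 11.6, 0, 3], [0, 0, 0, 2.7, 16.1, 0, 3], [0, 0, 0, 2.7, 16.1, 0, 3], [0, 0, 0, 2.7, 16.1, 3, 3], [0, 0, 0, 2.7, 16.1, 6, 3], [0, 0, 0, 2.7, 16.1, 8, 3]]]}}

```text
clock: 16.6
tool_pos: [0.4827, 0.3463, 0.0383]
orientation: [-179.9, -0.1, -179.8]
force: [-0.1, -0.4, -1.1]
opening: 0.0457
gripper_force: 29.8
```

{"fn": "play_rows", "kwargs": {"commands": [[[0, 0, 0, 0, 0, 1, 3], [0, 0, 0, 0, 0, 1, 3], [0, 0, 0, 0, 0, 1.5, 3], [0, 0, 0, 0, 0, 2, 3], [0, 0, 0, 0, 0, 2.2, 3], [0, 0, 0, 0, 0, 2.2, 3], [0, 0, 0, 0, 0, 2.2, 3]]]}}

```text
clock: 17.18
tool_pos: [0.4842, 0.347, 0.0194]
orientation: [179.9, 0.1, -180.0]
force: [-0.7, 0.1, -0.1]
opening: 0.0459
gripper_force: 29.8
```

{"fn": "play_rows", "kwargs": {"commands": [[[0, 0, 0, 0, 0, 0, 5], [0, 0, 0, 0, 0, 0, 6], [0, 0, 0, 0, 0, 0, 7], [0, 0, 0, 0, 0, 0, 7], [0, 0, 0, 0, 0, -0.5, 7], [0, 0, 0, 0, 0, -3, 7], [0, 0, 0, 0, 0, -6, 7], [0, 0, 0, 0, 0, -10.2, 7]]]}}

```text
clock: 17.85
tool_pos: [0.4825, 0.3452, 0.1191]
orientation: [-179.8, -0.2, 180.0]
force: [0.6, 0.9, 0.2]
opening: 0.0698
gripper_force: 0.0
```

{"fn": "play_rows", "kwargs": {"commands": [[[0, 0, 0, 0.8, -4, 0, 8.7], [0, 0, 0, 1.6, -8, 0, 8.7], [0, 0, 0, 2.5, -12, 0, 8.7], [0, 0, 0, 3.3, -16, 0, 8.7], [0, 0, 0, 4.1, -20, 0, 8.7], [0, 0, 0, 4.8, -23, 0, 8.7], [0, 0, 0, 4.8, -23, 0, 8.7], [0, 0, 0, 4.8, -23, 2, 8.7]]]}}

```text
clock: 18.52
tool_pos: [0.4376, 0.1164, 0.1037]
orientation: [179.8, 0.3, 179.9]
force: [0.6, 0.7, 1.0]
opening: 0.0871
gripper_force: 0.0
```

```bash
python3 - <<'E'
from h import *
o=ctrl.get_obs();print(o['tool_pos'],o['orientation'])
wview('w3.png',[('short_nozzle',.4362,.1175,0,.0006)])
snap('side','side3.png')
E
python3 -c "
import cv2,numpy as np
a=cv2.imread('pics/w3.png')[80:384,60:460];b=cv2.imread('pics/side3.png')[150:378,100:400]
b=cv2.resize(b,(400,304));cv2.imwrite('pics/c4.png',np.hstack([a,b]))"
```

```text
[0.43760815 0.11636765 0.10367426] [179.78077753   0.34684651 179.92588727]
```

View pics/c4.png

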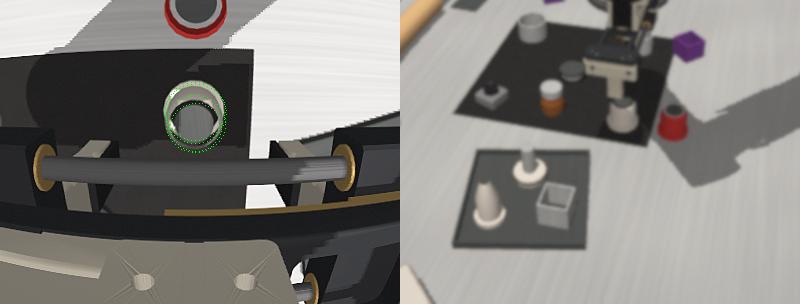

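All three square-tray parts stand upright. The white short nozzle is centred between the fingers, with the red one well clear, so I grip it.

{"fn": "play_rows", "kwargs": {"commands": [[[0, 0, 0, 0, 0, 3, 8.7], [0, 0, 0, 0, 0, 6, 8.7], [0, 0, 0, 0, 0, 8, 8.7], [0, 0, 0, 0, 0, 8.8, 8.7], [0, 0, 0, 0, 0, 8.8, 7], [0, 0, 0, 0, 0, 8.8, 3], [0, 0, 0, 0, 0, 8.8, 3], [0, 0, 0, 0, 0, 8.8, 3]]]}}

```text
clock: 19.28
tool_pos: [0.4367, 0.1173, 0.0135]
orientation: [179.9, 0.1, -180.0]
force: [0.0, -0.6, 0.3]
opening: 0.0654
gripper_force: 0.0
```

{"fn": "play_rows", "kwargs": {"commands": [[[0, 0, 0, 0, 0, 0, 3], [0, 0, 0, 0, 0, 0, 3], [0, 0, 0, 0, 0, 0, 3], [0, 0, 0, 0, 0, 0, 3], [0, 0, 0, 0, 0, 0, 3], [0, 0, 0, 0, 0, -3, 3], [0, 0, 0, 0, 0, -7, 3], [0, 0, 0, 0, 0, -10.8, 3]]]}}

```text
clock: 19.95
tool_pos: [0.4349, 0.1159, 0.1211]
orientation: [-179.9, -0.1, 180.0]
force: [0.6, 0.4, -0.6]
opening: 0.0453
gripper_force: 30.0
```

{"fn": "play_rows", "kwargs": {"commands": [[[0, 0, 0, -0.9, -3, 0, 3], [0, 0, 0, -2.1, -6.9, 0, 3], [0, 0, 0, -3.3, -10.8, 0, 3], [0, 0, 0, -4.4, -14.7, 0, 3], [0, 0, 0, -5.6, -18.6, 0, 3], [0, 0, 0, -6.8, -22.5, 0, 3], [0, 0, 0, -8, -26.4, 0, 3], [0, 0, 0, -9, -30, 0, 3]]]}}

```text
clock: 20.62
tool_pos: [0.526, -0.1858, 0.1201]
orientation: [-180.0, -0.0, 180.0]
force: [1.1, 0.8, -0.3]
opening: 0.0455
gripper_force: 30.0
```

{"fn": "play_rows", "kwargs": {"commands": [[[0, 0, 0, -1.1, -3.8, 0, 3], [0, 0, 0, -2.3, -7.6, 0, 3], [0, 0, 0, -3.5, -11.4, 0, 3], [0, 0, 0, -4.5, -14.7, 0, 3], [0, 0, 0, -4.5, -14.7, 0, 3], [0, 0, 0, -4.5, -14.7, 3, 3], [0, 0, 0, -4.5, -14.7, 6, 3], [0, 0, 0, -4.5, -14.7, 8, 3]]]}}

```text
clock: 21.28
tool_pos: [0.5692, -0.3302, 0.0374]
orientation: [179.9, -0.1, 179.9]
force: [-0.9, 0.7, -1.6]
opening: 0.0455
gripper_force: 30.0
```

{"fn": "play_rows", "kwargs": {"commands": [[[0, 0, 0, 0, 0, 1, 3], [0, 0, 0, 0, 0, 1, 3], [0, 0, 0, 0, 0, 1.6, 3], [0, 0, 0, 0, 0, 2, 3], [0, 0, 0, 0, 0, 2.4, 3], [0, 0, 0, 0, 0, 2.4, 3], [0, 0, 0, 0, 0, 2.4, 3]]]}}

```text
clock: 21.87
tool_pos: [0.5712, -0.3304, 0.017]
orientation: [-180.0, 0.1, -180.0]
force: [-0.1, -0.9, -0.8]
opening: 0.0453
gripper_force: 30.0
```

{"fn": "play_rows", "kwargs": {"commands": [[[0, 0, 0, 0, 0, 0, 5], [0, 0, 0, 0, 0, 0, 6], [0, 0, 0, 0, 0, 0, 7], [0, 0, 0, 0, 0, 0, 7], [0, 0, 0, 0, 0, -0.5, 7], [0, 0, 0, 0, 0, -3, 7], [0, 0, 0, 0, 0, -6, 7], [0, 0, 0, 0, 0, -10.4, 7]]]}}

```text
clock: 22.53
tool_pos: [0.5689, -0.3297, 0.1165]
orientation: [179.9, -0.3, 180.0]
force: [1.1, 0.5, -0.0]
opening: 0.07
gripper_force: 0.0
```

{"fn": "play_rows", "kwargs": {"commands": [[[0, 0, 0, -1.8, 3.5, 0, 8.7], [0, 0, 0, -3.6, 7, 0, 8.7], [0, 0, 0, -5.5, 10.6, 0, 8.7], [0, 0, 0, -7.3, 14.1, 0, 8.7], [0, 0, 0, -9.1, 17.6, 0, 8.7], [0, 0, 0, -11.5, 22.1, 0, 8.7], [0, 0, 0, -11.5, 22.1, 0, 8.7], [0, 0, 0, -11.5, 22.1, 3, 8.7]]]}}

```text
clock: 23.2
tool_pos: [0.6916, -0.1061, 0.0941]
orientation: [-180.0, 0.6, -179.7]
force: [0.6, -1.1, 0.7]
opening: 0.087
gripper_force: 0.0
```

```bash
python3 - <<'E'
from h import *
o=ctrl.get_obs();print(o['tool_pos'],o['orientation'])
wview('w4.png',[('big_cutter',.6856,-.1086,0,.0006)])
snap('side','side4.png')
E
python3 -c "
import cv2,numpy as np
a=cv2.imread('pics/w4.png')[80:384,60:460];b=cv2.imread('pics/side4.png')[90:318,130:430]
b=cv2.resize(b,(400,304));cv2.imwrite('pics/c5.png',np.hstack([a,b]))"
```

```text
[ 0.6915788  -0.10610785  0.09405458] [-179.96550621    0.62854401 -179.70241598]
```

View pics/c5.png

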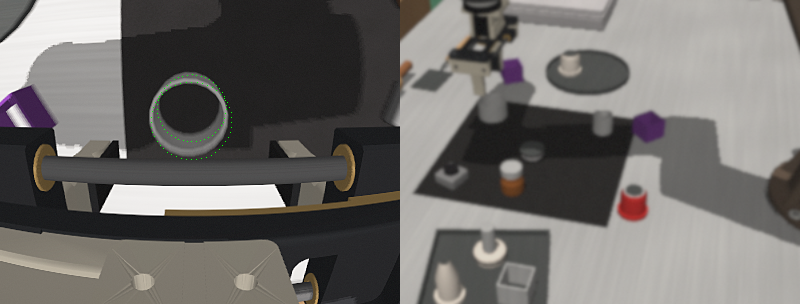

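The short nozzle stands in the pan, and the big ring is between the fingers with the purple frame clear of them. I settle, descend and grip.

{"fn": "play_rows", "kwargs": {"commands": [[[0, 0, 0, 0, 0, 0, 8.7], [0, 0, 0, 0, 0, 2, 8.7], [0, 0, 0, 0, 0, 4, 8.7], [0, 0, 0, 0, 0, 6, 8.7], [0, 0, 0, 0, 0, 7.6, 8.7], [0, 0, 0, 0, 0, 7.6, 8.7], [0, 0, 0, 0, 0, 7.6, 6], [0, 0, 0, 0, 0, 7.6, 5]]]}}

```text
clock: 23.97
tool_pos: [0.6869, -0.11, 0.014]
orientation: [-180.0, 0.1, 180.0]
force: [-1.0, 0.2, 0.0]
opening: 0.0785
gripper_force: 0.0
```

{"fn": "play_rows", "kwargs": {"commands": [[[0, 0, 0, 0, 0, 0, 5], [0, 0, 0, 0, 0, 0, 5], [0, 0, 0, 0, 0, 0, 5], [0, 0, 0, 0, 0, 0, 5], [0, 0, 0, 0, 0, 0, 5], [0, 0, 0, 0, 0, -3, 5], [0, 0, 0, 0, 0, -7, 5], [0, 0, 0, 0, 0, -10.6, 5]]]}}

```text
clock: 24.63
tool_pos: [0.6851, -0.1094, 0.1187]
orientation: [-180.0, -0.1, -180.0]
force: [1.9, -0.1, 1.3]
opening: 0.0599
gripper_force: 30.0
```

{"fn": "play_rows", "kwargs": {"commands": [[[0, 0, 0, 2, -2.2, 0, 5], [0, 0, 0, 4.5, -5, 0, 5], [0, 0, 0, 7.2, -8, 0, 5], [0, 0, 0, 9.9, -11, 0, 5], [0, 0, 0, 12.6, -14, 0, 5], [0, 0, 0, 15.3, -17, 0, 5], [0, 0, 0, 18, -20, 0, 5], [0, 0, 0, 19.9, -22.1, 0, 5]]]}}

```text
clock: 25.3
tool_pos: [0.4842, -0.3319, 0.1181]
orientation: [180.0, -0.0, 180.0]
force: [-0.0, 0.4, -0.6]
opening: 0.0598
gripper_force: 30.0
```

{"fn": "play_rows", "kwargs": {"commands": [[[0, 0, 0, 0, 0, 0, 5], [0, 0, 0, 0, 0, 3, 5], [0, 0, 0, 0, 0, 6, 5], [0, 0, 0, 0, 0, 8, 5], [0, 0, 0, 0, 0, 9, 5], [0, 0, 0, 0, 0, 9, 5], [0, 0, 0, 0, 0, 9.5, 5], [0, 0, 0, 0, 0, 9.9, 5]]]}}

```text
clock: 25.97
tool_pos: [0.488, -0.3306, 0.0199]
orientation: [-179.9, 0.1, -180.0]
force: [-0.5, 1.4, -0.4]
opening: 0.0598
gripper_force: 30.0
```

{"fn": "play_rows", "kwargs": {"commands": [[[0, 0, 0, 0, 0, 0.2, 5], [0, 0, 0, 0, 0, 0.3, 5], [0, 0, 0, 0, 0, 0.3, 5], [0, 0, 0, 0, 0, 0.3, 5], [0, 0, 0, 0, 0, 0.3, 5]]]}}

```text
clock: 26.38
tool_pos: [0.4875, -0.3305, 0.0172]
orientation: [-180.0, 0.1, -180.0]
force: [-0.4, 2.9, 5.8]
opening: 0.06
gripper_force: 30.0
```

{"fn": "play_rows", "kwargs": {"commands": [[[0, 0, 0, 0, 0, 0, 6.5], [0, 0, 0, 0, 0, 0, 7.5], [0, 0, 0, 0, 0, 0, 8.5], [0, 0, 0, 0, 0, 0, 8.5], [0, 0, 0, 0, 0, 0, 8.5], [0, 0, 0, 0, 0, -3, 8.5], [0, 0, 0, 0, 0, -7, 8.5], [0, 0, 0, 0, 0, -11, 8.5]]]}}

```text
clock: 27.05
tool_pos: [0.4857, -0.3301, 0.1261]
orientation: [180.0, -0.2, 180.0]
force: [2.0, -0.2, 0.4]
opening: 0.085
gripper_force: 0.0
```

{"fn": "play_rows", "kwargs": {"commands": [[[0, 0, 0, 3, -4, 0, 8.5], [0, 0, 0, 5, -8, -2, 8.5], [0, 0, 0, 7, -12, -4, 8.5], [0, 0, 0, 9, -15, -6, 8.5], [0, 0, 0, 11, -18, -8, 8.5], [0, 0, 0, 13, -21, -8, 8.5], [0, 0, 0, 13, -21, -8, 8.5], [0, 0, 0, 13, -21, -8, 8.5]]]}}

```text
clock: 27.72
tool_pos: [0.3547, -0.5433, 0.2064]
orientation: [-179.9, 0.0, 179.8]
force: [-0.2, -0.7, -0.8]
opening: 0.085
gripper_force: 0.0
```

Run:
```python
from h import *
s=snap('side','side5.png'); t=fixrot(snap('top','top5.png'))
for n,x,y in [('round_pan',.5288,-.3297),('square_tray',.5387,.3243)]: print(n,w2px(t,[x,y,.004]))
b=cv2.resize(s['color'][110:350,110:350],(400,400));a=cv2.resize(t['color'][90:300,80:460],(400,221))
c=np.zeros((400,800,3),np.uint8);c[:,:400]=b;c[:221,400:]=a
cv2.imwrite('pics/c6.png',c[:,:,::-1])
```

```text
round_pan [402.47687831 188.55971978]
square_tray [139.43201896 191.5482533 ]
```

View pics/c6.png

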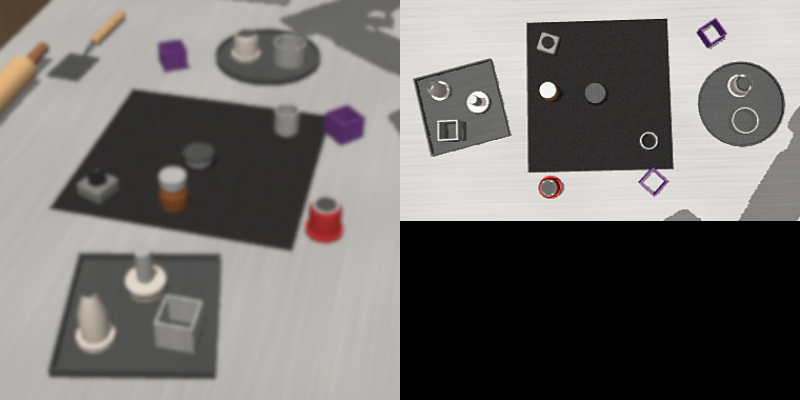

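All five parts stand upright inside their trays, and the small cutter and look-alikes have not moved. The gripper is clear of everything, so I hand in.

```bash
python3 -c "
from plant import ctrl
print(ctrl.close_job())"
```

```text
the job is handed in; nothing more can be done
None
```

Job handed in at about 28 s on the robot's clock: in the last pictures both kits stand complete and upright in their trays, with the small cutter and the look-alikes left where they were.

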